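Take the fuse tube off the keeper hook and stand it in the filling block

TASK

Press the sprung keeper of the hook open until it clicks over and stays open, then lift the hanging fuse tube off the hook. Lower it gently, eye up, into the empty socket of the wooden block until it stands on the socket's floor, and let go; leave everything else where it is.

Things in the scene. Friction and masses are not known exactly. Their poses are not given: they have to be found in the camera images.
- stand: Fixed grey steel stand. Origin: on the table, straight below the hook's bowl. Its -x axis is the open front, facing roughly the robot; z up. In mm: base plate x -50..150, y -100..100, 12 thick; two 25 square posts at x 115, y +-85; a shelf on top overhangs the hook and bars work from straight above: tilt the tool about 40 deg, fingers pointing to the stand's +x and down.
- keeper (a joint): Angle of the hook's keeper, rad: 0 shut, 0.95 fully open. Dark steel flap 60 mm long, 5 thick, hinged on the shank (stand x 30, z 325 mm, axis along y). Shut, it slopes 26 deg down to the hook's tip; it cannot swing outward, only inward: free end down and back to the shank. Over-centre spring: 4 to 5 N on the pad when shut; past 0.45 rad it snaps over to 0.95 by itself and stays.
- keeper_pad (a point): Middle of the upper face of the keeper's press pad (26 mm long, 28 wide), 42 mm from the hinge; shut it lies at stand x -10, y 0, z 312 mm, and moves with the keeper. The pad faces up and to the front. Pressing it with closed fingertips to the stand's +x and down at about 40 deg from vertical, for 25 to 30 mm beyond the touch, takes the keeper over.
- tube: Fuse tube to be moved: cream with copper ends, 32 mm diameter, 130 long, about 0.2 kg, hanging upright, underside 62 mm above the table. Origin: centre of its underside, z up. To come off: lift it 45 to 50 mm (bail just over the hook's tip; at 57 the tube's top meets the hook from below), then out along the stand's -x. Grasp 60 to 70 mm above its underside, tilted 38 to 45 deg.
- bail (a point): Middle of the top wire of the tube's bail (eye): a steel wire loop on the tube's top, wire 5 mm thick, 30 mm wide along the tube's y, standing 70 mm up from the tube's top; this point is 200 mm above the tube's underside. It hangs in the hook's bowl.
- hook_seat (a point): Top of the bar in the bowl of the hook (flat over x -8..8 mm), where the bail hangs: straight above the stand's origin, z 260 mm.
- block: Fixed wooden filling block, 170 mm along x, 80 mm along y, 35 mm high; origin at the centre of its underside. Two round sockets of 36 mm diameter, 28 mm deep, at x -40 (the empty one, nearer the robot) and x +40 (with the short tube).
- socket (a point): Centre of the floor of the block's empty socket, 7 mm above the table, 28 mm below the block's top; z up.
- short_tube: Bystander: similar tube without a bail, 32 mm diameter, 100 mm long, standing in the block's other socket; origin at its underside. Leave it.
- end_cap: Bystander: loose copper end cap, 44 mm diameter, 30 mm high, on the table between stand and block.
- jar: Bystander: white jar with a green cap, 60 mm diameter, 90 mm high, standing between stand and block, farther from the robot than the end cap.
- wrench: Bystander: wrench lying at the left side.
- screwdriver: Bystander: screwdriver lying at the right side.
- shelf_edge (a point): Middle of the lower front edge of the stand's top shelf, stand x 5, z 460 mm. The shelf runs from here back to x 140, y -100..100 mm; fixed brass caps stand on it. A thin spring strut runs beside the shank (y 10..18, z 335..380 mm).
- hook_tip (a point): Top of the hook's free tip, stand x -32, z 297 mm. The hook is a 10 mm round steel bar in the stand's plane y = 0: the shank comes down from the shelf at x 30, turns into a bowl and rises in front to this tip. The throat between tip and shank is 52 mm wide.
There are look-alikes about, which are no part of the job. There is more than one size of the block; the job needs the larger. Leave any green look-alike of the tube alone.

How it is judged:
By the outcome, as a careful person would: the job done as asked, in the order asked, and still so for the second after the job is handed in, with the robot touching nothing.
It also fails if it takes over 64 s, if anything falls off the work surface, if the arm or the gripper's body presses on something with over 40 N, if the wrist force passes 120 N, or if a joint passes its speed limit or range.

ROBOT

A 6-joint arm with a two-finger parallel gripper is mounted at the origin on the work surface. World frame = base frame: x ahead of the robot, y to its left, z up, the work surface at z = 0. Lengths are in mm, angles in rad, forces in N, time in s.
With the tool pointing down it reaches from about 275 to 825 mm from the base axis. Payload 5.2 kg.
Tool frame: the origin (TCP) lies at the very end of the fingers, on their centre line; the grasp point (between the pads) lies 19 mm behind it; z points along the fingers, y is the line along which they close (so a half turn about z gives the same grasp; the last joint's range is limited). The gripper opens to 93 mm and grips with 3 to 60 N. Pads are 15 mm wide; open, the fingers measure 128 mm over their backs; the gripper's body (75 mm by 188 mm) begins 65 mm behind the grasp point.
Start: joints at [1.028, 0.259, 1.535, -0, 1.348, -0.203], TCP at [183.292, 518.564, 179.453] pointing down, gripper open.
Joint ranges: [-3.14, 3.14], [-0.91, 2.08], [0.19, 2.58], [-1.22, 4.36], [0.22, 2.71], [-3.12, 3.12]. Speed limits (rad/s): [2.57, 2.57, 3.14, 3.14, 3.14, 3.14].

INTERFACE

Orientations are given as [roll, pitch, yaw] about the fixed x, y, z axes, in that order (R = Rz(yaw) Ry(pitch) Rx(roll)).
In Python, from bench import robot gives the robot as it stands. The module is installed in compiled form; this text tells all that it offers. Calls block until the motion is done:
- robot.move_ptp(position, orientation): joint-space move of the TCP to a pose.
- robot.move_linear(position, ori=None, speed=150, f_stop=None): straight line of the TCP; ori=None keeps the orientation; speed is the mean speed in mm/s. With f_stop (N) it stops when the force on the tool has changed by that much, and returns True; else False.
- robot.move_j(angles): joint-space move.
- robot.move_gripper(opening): opening from 0.0 (shut) to 1.0 (fully open); the grip force is fixed at half the most; returns when the fingers have stopped.
- robot.sleep(seconds).
- robot.inverse_kinematics(position, orientation): joint angles nearest the present ones, or None.
- robot.get_image(name): name is "scene" or "top" or "wrist"; returns a dict with "img" (400x640x3 uint8, blue, green, red), "fovy" (degrees; the focal length in pixels is half the picture's height over the tangent of half this angle, whatever the lens; pixels are square), "cx", "cy" (the principal point, pixels), "k1" (the pictures are not rectified: a ray, as slopes to the right and down, at radius r is drawn at 1 + k1 r^2 times it, then the intrinsics apply), "eye" and "orientation" of the camera in the world. Camera axes: x right, y down, z forward; pixel columns grow to the right and rows downward; lengths in mm; the calibration is good to about 2 mm. A picture is of the moment at which its call begins. There is no depth.
A pose or a line that the arm cannot do raises robot.MotionError and nothing moves.
- robot.hand_in(): hands the job in; it is judged then, once.
Readings, each from a call of its own:
- robot.current_t(): time.
- robot.current_qpos(): joint angles.
- robot.current_joint_vel(): joint speeds.
- robot.current_joint_efforts(): joint torques, N m.
- robot.current_tcp_pos(): TCP position.
- robot.current_eef_rot(): TCP orientation.
- robot.current_contact_force(): force on the tool from outside, world axes, zero at the start.
- robot.current_ft_torque(): the same for the moment, N m.
- robot.current_gripper_width(): opening from 0.0 (shut) to 1.0 (fully open).
- robot.current_finger_force(): force on a finger pad.
Only numpy, scipy, OpenCV 4.12 (cv2) and the standard library are available. Lean on these libraries where they do the work, as an engineer would, in place of code of your own. Each camera call takes 0.05 s, during which the arm holds its last target. There are 200 camera calls.

## Working session

There is one attempt and no reset: what is moved stays moved. The work goes in short steps, each a Python script; the robot and the scene stay as the last script left them, time stands still between calls to the robot, and variables do not carry over. Pictures are saved under pics/ and viewed, at most 10 in all, crops included, and the job is handed in when it is done.

```bash
mkdir -p pics; cat > h.py <<'E'
import numpy as np, cv2
from scipy.spatial.transform import Rotation as R
from bench import robot
def rot(o): 
    o=np.array(o,float)
    return R.from_euler('xyz',o).as_matrix() if o.size==3 else (R.from_quat(o).as_matrix() if o.size==4 else o.reshape(3,3))
def cam(c):
    f=200/np.tan(np.radians(c['fovy'])/2)
    return f,np.array(c['eye'],float),rot(c['orientation'])
def ray(c,u,v):
    f,e,M=cam(c); d=np.array([(u-c['cx'])/f,(v-c['cy'])/f]); s=d.copy()
    for _ in range(30): s=d/(1+c['k1']*(s@s))
    w=M@np.array([s[0],s[1],1]); return e,w/np.linalg.norm(w)
def onz(c,u,v,z):
    e,w=ray(c,u,v); return e+w*(z-e[2])/w[2]
def tri(c1,p1,c2,p2):
    e1,w1=ray(c1,*p1); e2,w2=ray(c2,*p2)
    t=np.linalg.lstsq(np.c_[w1,-w2],e2-e1,rcond=None)[0]
    a,b=e1+t[0]*w1,e2+t[1]*w2; return (a+b)/2,np.linalg.norm(a-b)
def proj(c,P):
    f,e,M=cam(c); q=M.T@(np.array(P,float)-e); s=q[:2]/q[2]; s=s*(1+c['k1']*(s@s)); return s*f+[c['cx'],c['cy']]
E
python3 - <<'E'
from h import *
import pickle
for n in ['scene','top','wrist']:
    c=robot.get_image(n); pickle.dump(c,open(n+'.pkl','wb')); cv2.imwrite(f'pics/{n}0.png',c['img'])
    print(n,{k:v for k,v in c.items() if k!='img'})
E
```

```text
scene {'fovy': 53.171838971992656, 'cx': 319.49815483686353, 'cy': 206.53310439286813, 'k1': -0.06677494548900903, 'eye': array([1508.34761057, -331.16178473, 1018.74269767]), 'orientation': array([-2.21026748, -0.00409655,  1.21803756])}
top {'fovy': 43.826347837874536, 'cx': 324.05434221581373, 'cy': 198.978310979439, 'k1': -0.06983025925571355, 'eye': array([ 381.74627919,    8.06368355, 1710.52785612]), 'orientation': array([-3.0131773 ,  0.00619948, -1.5999794 ])}
wrist {'fovy': 60.809336703821046, 'cx': 315.27204508178886, 'cy': 198.86179180757856, 'k1': -0.0630123587485048, 'eye': array([111.68709943, 543.37301633, 384.41924918]), 'orientation': array([2.86527664e+00, 2.49713448e-03, 1.23161078e+00])}
```

View pics/scene0.png

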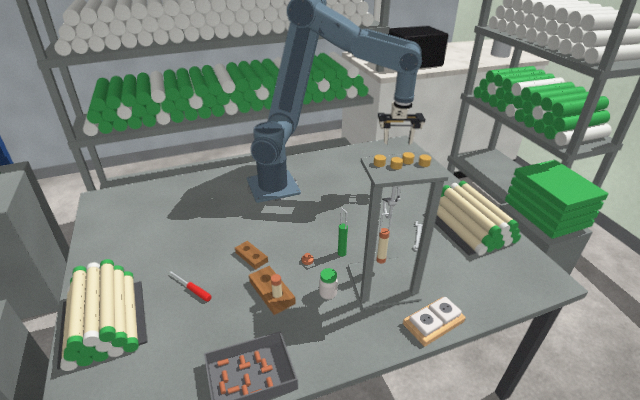

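View pics/top0.png

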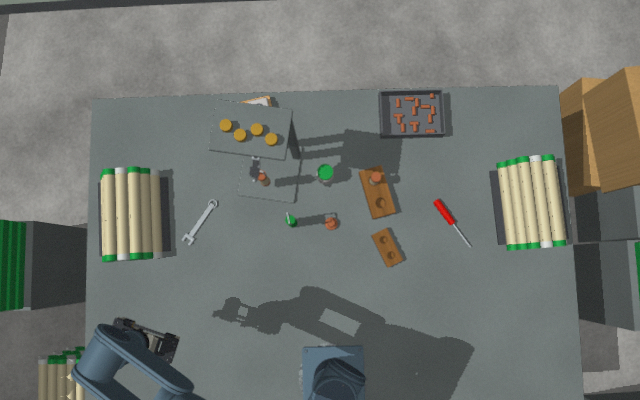

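The scene picture shows these:
- Cream tube hanging at about (383,246), with the green look-alike at (342,238).
- Large block at (271,288), with the short tube in its far socket. The smaller block is at (251,254).
- Jar at (328,283) and end cap at (308,260).

In the top picture:
- Shelf at (252,133), tube top at (264,178), green tube at (291,220).
- Large block at (378,193), small block at (387,247).

Next, one enlarged crop of the top view.

```bash
python3 - <<'E'
from h import *
import pickle
c=pickle.load(open('top.pkl','rb')); 
im=c['img'][95:275,200:420]; cv2.imwrite('pics/topcrop.png',cv2.resize(im,None,fx=3.3,fy=3.3,interpolation=cv2.INTER_CUBIC))
for n,u,v,z in [('plateFL',237,197,12),('plateFR',295,202,12),('shelfFL',208,151,470),('shelfFR',288,160,470),('green',291,220,130),('jar',326,172,90),('cap',331,222,30),('short',376,176,107),('sock',380,202,35)]: print(n,onz(c,u,v,z).round(0))
hsv=cv2.cvtColor(c['img'],cv2.COLOR_BGR2HSV)
m=cv2.inRange(hsv,(8,110,60),(18,255,220)); n,l,s,ce=cv2.connectedComponentsWithStats(m)
for i in range(1,n):
    if s[i,4]>150 and 200<ce[i][0]<420:
        print(s[i],ce[i]); k=(l==i).astype(np.uint8); ct=max(cv2.findContours(k,0,2)[0],key=cv2.contourArea)
        b=cv2.boxPoints(cv2.minAreaRect(ct)); 
        print(np.array([onz(c,*p,35)[:2] for p in b]).round(1), cv2.minAreaRect(ct))
E
```

```text
plateFL [617. 313.  12.]
plateFR [594. 113.  12.]
shelfFL [675. 305. 470.]
shelfFR [645. 100. 470.]
green [522. 119. 130.]
jar [681.   3.  90.]
cap [520.  -9.  30.]
short [ 660. -160.  107.]
sock [ 582. -177.   35.]
[ 359  166   37   53 1146] [376.86387435 192.17626527]
[[ 689.8 -107.6]
 [ 711.5 -187.2]
 [ 546.3 -228.3]
 [ 525.3 -149.6]] ((376.82574462890625, 191.75230407714844), (49.61540603637695, 23.945655822753906), 73.3007583618164)
[372 228  31  39 612] [386.70261438 247.40522876]
[[ 469.9 -143. ]
 [ 494.  -195.3]
 [ 386.4 -243.7]
 [ 362.7 -191.6]] ((386.70001220703125, 247.4000244140625), (35.329872131347656, 16.994115829467773), 63.43495178222656)
```

View pics/topcrop.png

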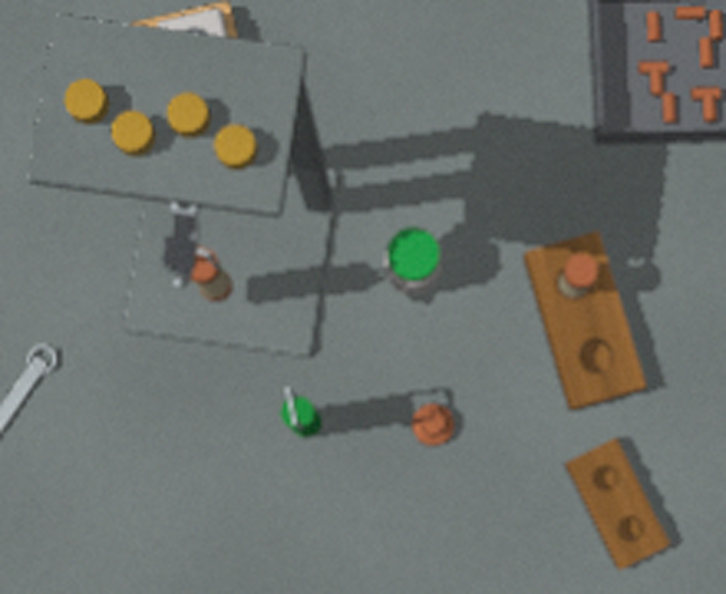

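The crop confirms the choice: copper-topped tube under the hook at crop (203,270), and the green one at (300,415) to be left. The larger block's empty socket is at crop (597,355). Stand is at about (655,207) with yaw about -0.114. Now checking reach, then close wrist views.

```bash
cat >> h.py <<'E'
def ori(yaw,tilt,s=1):
    "tool z toward heading yaw and down, tilt deg from vertical; tool y = s*left"
    t=np.radians(tilt); x=np.array([np.cos(yaw),np.sin(yaw),0]); l=np.array([-x[1],x[0],0])
    z=np.sin(t)*x-np.array([0,0,np.cos(t)]); y=s*l
    return R.from_matrix(np.c_[np.cross(y,z),y,z]).as_euler('xyz'), z
E
python3 - <<'E'
from h import *
print(robot.current_eef_rot(),robot.current_gripper_width(), robot.current_contact_force())
o=robot.current_eef_rot(); c=robot.get_image('wrist'); f,e,M=cam(c)
T=rot(o); print('cam in tool', T.T@(e-robot.current_tcp_pos()), (T.T@M).round(3))
a=-0.114; X=np.array([np.cos(a),np.sin(a),0]); O=np.array([655,207,0])
for s in (1,-1):
    for nm,P,t,b in [('press',O-10*X+[0,0,312],40,0),('grasp',O+[0,0,127],40,19),('view',O+[0,0,200],40,-250),('view2',O+[0,0,250],60,-250),('place',np.array([580,-178,72]),40,19)]:
        for yaw in ([a] if nm!='place' else [a,-.3,0.25]):
            q,z=ori(yaw,t,s); j=robot.inverse_kinematics(P+b*z,q); print(s,nm,yaw,None if j is None else np.round(j,2))
E
```

```text
[-3.14023182e+00 -2.57410969e-04  2.80177385e+00] 1.0021498310359012 [ 0.26568236 -0.15371985 -0.66439379]
cam in tool [  75.73309376   -0.340569   -205.56786354] [[ 0.001 -0.962 -0.273]
 [ 1.     0.001 -0.001]
 [ 0.001 -0.273  0.962]]
1 press -0.114 [ 0.31  0.06  1.69 -0.38  0.78 -0.96]
1 grasp -0.114 [ 0.29  0.3   1.93 -0.8   0.36 -0.49]
1 view -0.114 [ 0.5  -0.19  1.72 -0.44  1.05 -0.85]
1 view2 -0.114 [ 0.85 -0.26  2.07 -1.1   0.93 -0.09]
1 place -0.114 [-0.73  0.25  2.23  1.4   0.39  2.83]
1 place -0.3 None
1 place 0.25 [-0.89  0.32  2.11  1.1   0.71  2.71]
-1 press -0.114 [ 0.31  0.06  1.69 -0.38  0.78  2.18]
-1 grasp -0.114 [ 0.29  0.3   1.93 -0.8   0.36  2.65]
-1 view -0.114 [ 0.5  -0.19  1.72 -0.44  1.05  2.3 ]
-1 view2 -0.114 [ 0.85 -0.26  2.07 -1.1   0.93  3.06]
-1 place -0.114 [-0.73  0.25  2.23  1.4   0.39 -0.31]
-1 place -0.3 None
-1 place 0.25 [-0.89  0.32  2.11  1.1   0.71 -0.43]
```

```bash
python3 - <<'E'
from h import *
import pickle
a=-0.114; X=np.array([np.cos(a),np.sin(a),0]); Y=np.array([-X[1],X[0],0]); O=np.array([655,207,0])
q,z=ori(a,40,1)
for i,(dy,) in enumerate([(60,),(-60,)]):
    P=O+[0,0,215]-230*z+dy*Y
    (robot.move_ptp if i==0 else robot.move_linear)(P,q); robot.sleep(.3)
    c=robot.get_image('wrist'); pickle.dump(c,open(f'w{i}.pkl','wb')); cv2.imwrite(f'pics/w{i}.png',c['img']); print(robot.current_t(),c['eye'])
for h in (-.6,-.8,-1.0,.25):
    q,z=ori(h,40,1); 
    for zz in (72,200): print(h,robot.inverse_kinematics(np.array([580,-178,zz])+19*z,q))
cv2.imwrite('pics/w01.png',np.vstack([cv2.imread(f'pics/w{i}.png')[:,60:580] for i in (0,1)])[:, :])
E
```

```text
2.1083 [326.08444283 305.09553643 499.75892019]
3.4083 [312.56423244 185.97236765 499.9170958 ]
-0.6 None
-0.6 [-0.39849406  0.03125837  2.04627649 -0.33962358  0.39649241 -1.1005198 ]
-0.8 None
-0.8 [-0.27478263  0.08763273  1.98469732 -0.67298346  0.54341199 -0.55425608]
-1.0 [-0.1804189   0.3589303   2.0362472  -1.17178419  0.5349964   0.23128542]
-1.0 [-0.1804189   0.15923971  1.89948588 -0.7841306   0.72779371 -0.24366973]
0.25 [-0.88549101  0.31633498  2.11033836  1.09884105  0.71335976  2.71017609]
0.25 [-0.88549101  0.10291364  1.9671634   0.8210004   0.92135133  3.11124581]
```

View pics/w0.png

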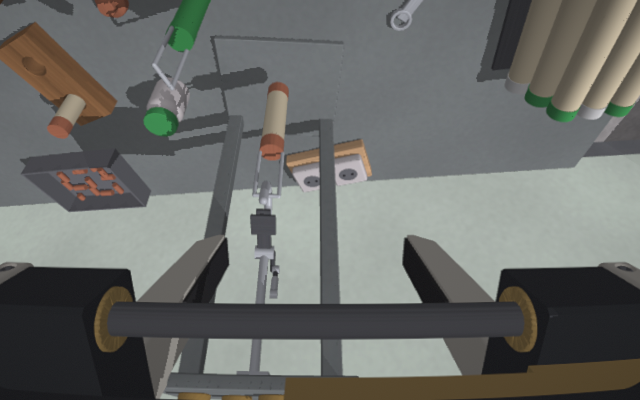

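View pics/w1.png

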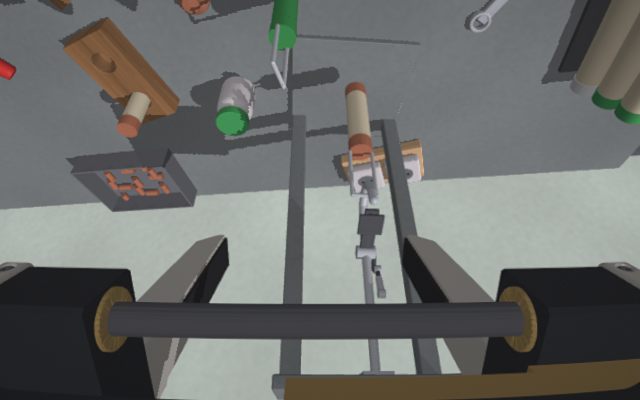

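Both wrist views are upside down and clear. The hanging tube is at w0 (273,120) and w1 (357,120). The dark keeper pad is at w0 (263,223) and w1 (371,223), and the plate's front corners are at w0 (213,38) and (343,43). Now triangulating by masks.

```bash
python3 - <<'E'
from h import *
import pickle
c=[pickle.load(open(f'w{i}.pkl','rb')) for i in (0,1)]
pl=[];pads=[]
for i,(seed,win) in enumerate([((273,120),(245,300,75,165)),((357,120),(335,385,75,162))]):
    im=c[i]['img']; hsv=cv2.cvtColor(im,cv2.COLOR_BGR2HSV); x0,x1,y0,y1=win
    m=np.zeros(im.shape[:2],np.uint8); m[y0:y1,x0:x1]=cv2.inRange(hsv,(3,50,50),(30,255,255))[y0:y1,x0:x1]
    if i: m[138:,:]=0
    n,l=cv2.connectedComponents(m); k=l==l[seed[1],seed[0]]
    ys,xs=np.nonzero(k); print('tube',xs.min(),xs.max(),ys.min(),ys.max(),k.sum())
    rows=[r for r in range(ys.min()+8,min(ys.max(),134)-2)]; mid=[(xs[ys==r].min()+xs[ys==r].max())/2 for r in rows]
    p=np.polyfit(rows,mid,1); pts=[(np.polyval(p,r),r) for r in (rows[0],rows[-1])]; print(pts)
    d=[ray(c[i],*q)[1] for q in pts]; nn=np.cross(*d); pl.append((nn/np.linalg.norm(nn),c[i]['eye'],xs,ys))
    g=im.max(2); w=(slice(205,250),slice(240,290) if i==0 else slice(345,395))
    mm=(g[w]<75).astype(np.uint8); n,l,s,ce=cv2.connectedComponentsWithStats(mm); b=1+np.argmax(s[1:,4]); 
    yy,xx=np.nonzero(l==b); yy+=w[0].start; xx+=w[1].start
    print([(r,xx[yy==r].min(),xx[yy==r].max()) for r in range(yy.min(),yy.max()+1,2)])
    pads.append((yy,xx))
d=np.cross(pl[0][0],pl[1][0]); d/=d[2]; print('axis dir',d)
A=np.array([pl[0][0],pl[1][0],[0,0,1]]); 
for z in (62,127,192): print(z,np.linalg.solve(A,[pl[0][0]@pl[0][1],pl[1][0]@pl[1][1],z]).round(1))
print('plate',[onz(c[0],*p,12).round(1) for p in ((213,38),(343,43))],onz(c[1],420,44,12).round(1))
print('pad',tri(c[0],(263,223),c[1],(371,223)))
E
```

```text
tube 0 639 0 399 255081
[(np.float64(319.5), 8), (np.float64(319.49999999999994), 131)]
[(213, np.int64(260), np.int64(263)), (215, np.int64(251), np.int64(270))]
tube 0 639 0 399 255708
[(np.float64(319.5), 8), (np.float64(319.49999999999994), 131)]
[(209, np.int64(366), np.int64(375)), (211, np.int64(365), np.int64(365)), (213, np.int64(365), np.int64(371)), (215, np.int64(360), np.int64(382)), (217, np.int64(360), np.int64(360))]
axis dir [ 0.40489182 -0.04805778  1.        ]
62 [ 3.057349e+05 -3.124710e+04  6.200000e+01]
127 [ 3.057612e+05 -3.125020e+04  1.270000e+02]
192 [ 3.057875e+05 -3.125330e+04  1.920000e+02]
plate [array([589.3, 118.1,  12. ]), array([621.1, 313.9,  12. ])] [621.2 313.4  12. ]
pad (array([644.41010934, 210.49157778, 310.03703761]), np.float64(0.05575737075729554))
```

```bash
python3 - <<'E'
from h import *
import pickle
c=[pickle.load(open(f'w{i}.pkl','rb')) for i in (0,1)]
pl=[]
for i,(seed,win) in enumerate([((273,120),(245,300,75,165)),((357,120),(335,385,75,162))]):
    im=c[i]['img']; hsv=cv2.cvtColor(im,cv2.COLOR_BGR2HSV); x0,x1,y0,y1=win
    print([tuple(hsv[r,seed[0]]) for r in (90,105,120,135,150)], [tuple(hsv[120,u]) for u in range(x0,x1,5)])
    H=hsv.astype(int); m=((H[...,1]>45)&(H[...,0]<35)&(H[...,2]>40)); z=np.zeros_like(m); z[y0:y1,x0:x1]=m[y0:y1,x0:x1]
    n,l=cv2.connectedComponents(z.astype(np.uint8)); print(l[seed[1],seed[0]]); k=l==l[seed[1],seed[0]]
    ys,xs=np.nonzero(k); print('tube',xs.min(),xs.max(),ys.min(),ys.max(),k.sum())
    rows=list(range(ys.min()+10,135)); w=[xs[ys==r].max()-xs[ys==r].min() for r in rows]; print(w)
    mid=[(xs[ys==r].min()+xs[ys==r].max())/2 for r in rows]
    p=np.polyfit(rows,mid,1); pts=[(np.polyval(p,r),r) for r in (rows[0],rows[-1])]; print(pts, np.std(np.polyval(p,rows)-mid))
    d=[ray(c[i],*q)[1] for q in pts]; nn=np.cross(*d); pl.append((nn/np.linalg.norm(nn),c[i]['eye']))
d=np.cross(pl[0][0],pl[1][0]); d/=d[2]; print('axis dir',d)
A=np.array([pl[0][0],pl[1][0],[0,0,1]]); 
for z in (62,127,192): print(z,np.linalg.solve(A,[pl[0][0]@pl[0][1],pl[1][0]@pl[1][1],z]).round(1))
E
```

```text
[(np.uint8(10), np.uint8(103), np.uint8(119)), (np.uint8(19), np.uint8(46), np.uint8(138)), (np.uint8(20), np.uint8(45), np.uint8(147)), (np.uint8(8), np.uint8(127), np.uint8(122)), (np.uint8(8), np.uint8(128), np.uint8(153))] [(np.uint8(100), np.uint8(13), np.uint8(117)), (np.uint8(100), np.uint8(13), np.uint8(116)), (np.uint8(96), np.uint8(11), np.uint8(115)), (np.uint8(105), np.uint8(13), np.uint8(116)), (np.uint8(20), np.uint8(45), np.uint8(118)), (np.uint8(20), np.uint8(46), np.uint8(133)), (np.uint8(20), np.uint8(46), np.uint8(155)), (np.uint8(20), np.uint8(45), np.uint8(169)), (np.uint8(20), np.uint8(42), np.uint8(152)), (np.uint8(105), np.uint8(13), np.uint8(116)), (np.uint8(108), np.uint8(11), np.uint8(115))]
0
tube 0 639 0 399 254496
[np.int64(639), np.int64(639), np.int64(639), np.int64(639), np.int64(639), np.int64(639), np.int64(639), np.int64(639), np.int64(639), np.int64(639), np.int64(639), np.int64(639), np.int64(639), np.int64(639), np.int64(639), np.int64(639), np.int64(639), np.int64(639), np.int64(639), np.int64(639), np.int64(639), np.int64(639), np.int64(639), 
[... 2449 characters left out ...]
np.int64(19), np.int64(18), np.int64(18), np.int64(17), np.int64(17), np.int64(17), np.int64(17), np.int64(18), np.int64(11), np.int64(16), np.int64(15), np.int64(16), np.int64(17), np.int64(17), np.int64(16), np.int64(18), np.int64(18), np.int64(18), np.int64(12), np.int64(10), np.int64(10), np.int64(12), np.int64(18), np.int64(18), np.int64(19), np.int64(19), np.int64(16), np.int64(13), np.int64(19), np.int64(19), np.int64(16), np.int64(13), np.int64(15), np.int64(15), np.int64(17)]
[(np.float64(354.931289640592), 92), (np.float64(360.9059196617336), 134)] 1.175947911465144
axis dir [-0.15287728  0.00957676  1.        ]
62 [987.5 239.5  62. ]
127 [977.5 240.1 127. ]
192 [967.6 240.7 192. ]
```

```bash
python3 - <<'E'
from h import *
import pickle
c=[pickle.load(open(f'w{i}.pkl','rb')) for i in (0,1)]
pl=[]
for i,(seed,win,rmax) in enumerate([((273,120),(245,300,75,165),150),((357,120),(335,385,75,162),136)]):
    im=c[i]['img']; hsv=cv2.cvtColor(im,cv2.COLOR_BGR2HSV).astype(int); x0,x1,y0,y1=win
    m=((hsv[...,1]>28)&(hsv[...,0]<35)); z=np.zeros(m.shape,np.uint8); z[y0:y1,x0:x1]=m[y0:y1,x0:x1]
    n,l=cv2.connectedComponents(z); assert l[seed[1],seed[0]]; k=l==l[seed[1],seed[0]]
    ys,xs=np.nonzero(k); rows=list(range(ys.min()+12,rmax)); w=[xs[ys==r].max()-xs[ys==r].min()+1 for r in rows]
    mid=[(xs[ys==r].min()+xs[ys==r].max()+0)/2 for r in rows]
    p=np.polyfit(rows,mid,1); pts=[(np.polyval(p,r),r) for r in (rows[0],rows[-1])]
    print('tube',xs.min(),xs.max(),ys.min(),ys.max(),'w',w[::6],pts,np.std(np.polyval(p,rows)-mid))
    d=[ray(c[i],*q)[1] for q in pts]; nn=np.cross(*d); pl.append((nn/np.linalg.norm(nn),c[i]['eye']))
d=np.cross(pl[0][0],pl[1][0]); d/=d[2]; print('axis dir',d)
A=np.array([pl[0][0],pl[1][0],[0,0,1]]); 
for z in (62,127,192): print(z,np.linalg.solve(A,[pl[0][0]@pl[0][1],pl[1][0]@pl[1][1],z]).round(1))
# view of block
q,z=ori(-0.9,25,1); S=np.array([580,-178,35.])
for i,h in enumerate((-0.9,-0.5)):
    q,z=ori(h,15,1)
    (robot.move_ptp if 1 else 0)(S-230*z,q); robot.sleep(.3); b=robot.get_image('wrist'); pickle.dump(b,open(f'b{i}.pkl','wb')); cv2.imwrite(f'pics/b{i}.png',b['img']); print(proj(b,S),robot.current_t())
E
```

```text
tube 259 288 82 160 w [np.int64(22), np.int64(21), np.int64(21), np.int64(22), np.int64(21), np.int64(22), np.int64(22), np.int64(22), np.int64(24), np.int64(24)] [(np.float64(277.6353383458648), 94), (np.float64(271.1682330827069), 149)] 0.20858393123979552
tube 345 384 82 161 w [np.int64(22), np.int64(20), np.int64(20), np.int64(21), np.int64(21), np.int64(22), np.int64(22)] [(np.float64(355.3953488372094), 94), (np.float64(359.1760797342193), 135)] 0.24891482368123138
axis dir [-0.00729737 -0.00850628  1.        ]
62 [657.6 208.8  62. ]
127 [657.2 208.3 127. ]
192 [656.7 207.7 192. ]
[314.78996084 162.88828258] 4.975
[315.22454678 163.05194295] 5.925
```

View pics/b0.png

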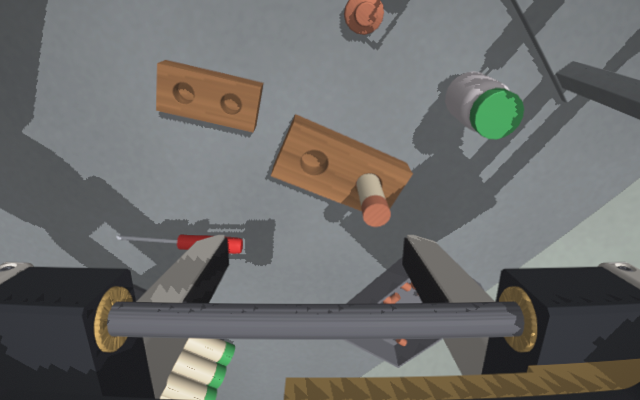

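The block view shows the empty socket at (314,162), matching the predicted (314.8,162.9). The short tube is at (372,200). Refining the socket rim by ellipse, then pressing the keeper.

```bash
python3 - <<'E'
from h import *
import pickle
for i in (0,1):
    b=pickle.load(open(f'b{i}.pkl','rb')); u,v=proj(b,[580,-178,35]).round().astype(int)
    g=cv2.cvtColor(b['img'],cv2.COLOR_BGR2GRAY)[v-22:v+22,u-24:u+24]; g=cv2.resize(g,None,fx=4,fy=4,interpolation=cv2.INTER_CUBIC)
    t,m=cv2.threshold(g,0,255,cv2.THRESH_BINARY_INV+cv2.THRESH_OTSU); ct,_=cv2.findContours(m,0,1)
    for k in ct:
        if cv2.contourArea(k)>1500:
            e=cv2.fitEllipse(cv2.convexHull(k)); p=((e[0][0]+.5)/4-.5+u-24,(e[0][1]+.5)/4-.5+v-22); print(i,t,np.round(p,1),np.round(np.array(e[1])/4,1),e[2],onz(b,*p,35).round(1))
a=-0.155; X=np.array([np.cos(a),np.sin(a),0]); P=np.array([645.5,210,312.])
q,z=ori(a,40,1)
robot.move_gripper(0); robot.move_ptp(P-70*z,q); robot.sleep(.2)
f0=np.array(robot.current_contact_force()); 
print('hit',robot.move_linear(P+12*z,speed=40,f_stop=2.5),robot.current_tcp_pos(),'along',(np.array(robot.current_tcp_pos())-P)@z,np.array(robot.current_contact_force())-f0,robot.current_t())
E
```

```text
0 100.0 [314.1 162. ] [24.7 29.3] 101.4015884399414 [ 578.5 -177.6   35. ]
1 98.0 [314.8 162. ] [25.3 28.6] 104.74424743652344 [ 578.5 -177.7   35. ]
hit False [653.09507658 208.90356515 303.06086854] along 11.780068334646133 [-0.25457398 -0.42640689  0.43107831] 11.1917
```

```bash
python3 - <<'E'
from h import *
import pickle
print(robot.current_gripper_width(),robot.current_contact_force(),robot.current_tcp_pos())
c=robot.get_image('wrist'); pickle.dump(c,open('p.pkl','wb')); s=robot.get_image('scene'); pickle.dump(s,open('ps.pkl','wb'))
print(proj(c,robot.current_tcp_pos()),proj(s,robot.current_tcp_pos()))
a=cv2.resize(c['img'][130:330,200:440],None,fx=3,fy=3,interpolation=cv2.INTER_CUBIC)[:300*2,:]; 
u,v=proj(s,robot.current_tcp_pos()).astype(int)
b=cv2.resize(s['img'][v-50:v+50,u-60:u+60],None,fx=3,fy=3,interpolation=cv2.INTER_CUBIC)
cv2.imwrite('pics/p.png',np.hstack([cv2.resize(a,(420,350)),cv2.resize(b,(380,350))]))
E
```

```text
0.004996430513992199 [0.21733518 0.1988841  0.61719968] [653.09507658 208.90356515 303.06086854]
[315.65531015 224.66156398] [387.54645627 201.53295642]
```

View pics/p.png

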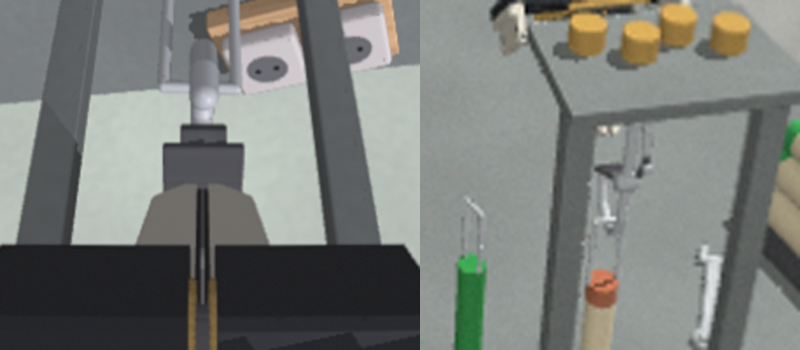

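The picture shows the shut fingertips at crop (200,187), centred on the dark pad (163–243), but they still seem to be short of it. I'll go on along the same line with the force stop.

```bash
python3 - <<'E'
from h import *
P=np.array([645.5,210,312.]); q,z=ori(-0.155,40,1)
h=robot.move_linear(P+32*z,speed=30,f_stop=2.5)
print('hit',h,(np.array(robot.current_tcp_pos())-P)@z,robot.current_contact_force(),robot.current_t())
E
```

```text
hit False 32.02083161071315 [0.10293765 0.0579621  0.21108656] 12.1083
```

```bash
python3 - <<'E'
from h import *
import pickle
c=robot.get_image('wrist'); s=robot.get_image('scene'); T=robot.current_tcp_pos(); pickle.dump((c,s,T),open('p2.pkl','wb'))
u,v=proj(s,T).astype(int); print(T,u,v)
a=cv2.resize(c['img'][100:300,215:415],(400,400),interpolation=cv2.INTER_CUBIC)
b=cv2.resize(s['img'][v-50:v+50,u-50:u+50],(400,400),interpolation=cv2.INTER_CUBIC)
cv2.imwrite('pics/p2.png',np.hstack([a,b]))
E
```

```text
[665.87201403 206.90437692 287.79858281] 388 207
```

View pics/p2.png

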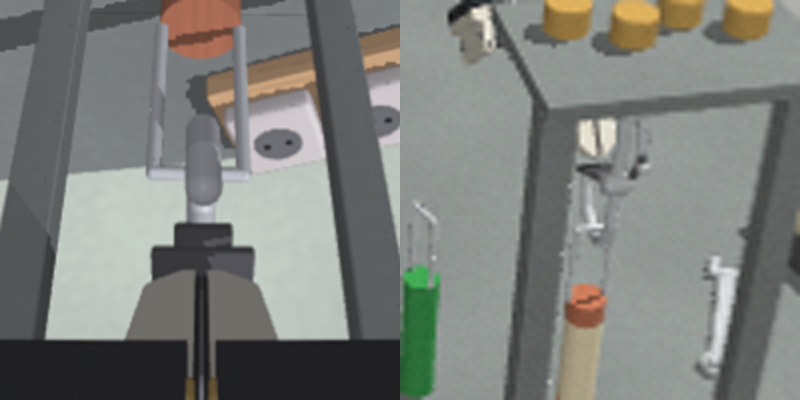

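```bash
python3 - <<'E'
from h import *
import pickle
c,s,T=pickle.load(open('p2.pkl','rb')); q,z=ori(-0.155,40,1)
P,e=tri(c,(315,235),s,(387.5,195.8)); print(P,e,'tool',rot(q).T@(P-T))
Pad,e=tri(c,(316.5,100+265/2),s,(388,157+170/4)); print('pad',Pad,e)
print([ (d,proj(c,T-d*z).round(1),proj(s,T-d*z).round(1)) for d in (0,10,20,30)], robot.current_eef_rot(),q)
E
```

```text
[636.91860214 213.41031591 311.85367137] 5.2213121803227285 tool [  7.22079342   1.95811215 -37.46065305]
pad [646.33289163 211.94429779 304.81500343] 3.442534205994545
[(0, array([315.8, 225. ]), array([388.4, 208. ])), (10, array([315.8, 230.7]), array([388. , 204.8])), (20, array([315.8, 236.9]), array([387.6, 201.5])), (30, array([315.9, 243.7]), array([387.1, 198.3]))] [3.14131495 0.69853042 2.98648763] [-3.14159265  0.6981317   2.98659265]
```

Scene and wrist views agree that the real fingertips lie about 25–35 mm behind the reported TCP, just short of the pad. I'll continue to the touch and use it to calibrate that offset.

```bash
python3 - <<'E'
from h import *
P=np.array([645.5,210,312.]); q,z=ori(-0.155,40,1)
h=robot.move_linear(P+50*z,speed=30,f_stop=2.0)
d=(np.array(robot.current_tcp_pos())-P)@z
print('hit',h,d,robot.current_contact_force(),robot.current_t())
if h:
    h2=robot.move_linear(P+(d+27)*z,speed=40,f_stop=25); print(h2,(np.array(robot.current_tcp_pos())-P)@z,robot.current_contact_force(),robot.current_t())
E
```

```text
hit True 38.78505105633746 [-0.91790261  0.38430528  3.97962934] 12.5667
False 65.84777640034851 [ 0.42402751 -0.51676977  0.51989996] 13.4
```

The touch came 38 mm past the nominal point, with about 4 N. The force then dropped after 27 mm more, so the keeper has gone over. The picture triangulation gave 37.5 mm, so the reported TCP lies about 37 mm beyond the real tips, and I compensate for that. Now retreat, open and go to the pre-grasp, with a check picture.

```bash
cat >> h.py <<'E'
D=37. # reported TCP lies this far beyond real fingertips
A=-0.155; G=np.array([657.2,208.3,127.]); S=np.array([578.5,-177.6,7.])
def cmd(g,z): return g+(19+D)*z   # TCP command to put grasp point at g
E
python3 - <<'E'
from h import *
P=np.array([645.5,210,312.]); q,z=ori(A,40,1)
robot.move_linear(P-40*z,speed=150); robot.move_gripper(1.0)
robot.move_linear(cmd(G,z)-90*z,speed=150); robot.sleep(.2)
for k,g in [('grasp',G),('lift',G+[0,0,48])]: print(k,robot.inverse_kinematics(cmd(g,z),q))
for h in (-1.3,-1.1,-1,.25,.4,.6):
    q2,z2=ori(h,40,1); print(h,[None if (j:=robot.inverse_kinematics(cmd(S+[0,0,65+u],z2),q2)) is None else np.round(j,2) for u in (0,60)])
c=robot.get_image('wrist'); s=robot.get_image('scene'); print(robot.current_t(), robot.current_gripper_width(), proj(c,G),proj(c,[646,210,312]))
cv2.imwrite('pics/g.png',np.hstack([c['img'][0:400,140:500],cv2.resize(s['img'][150:270,330:450],(400,400),interpolation=cv2.INTER_CUBIC)]))
E
```

```text
grasp [ 0.2853345   0.38448187  1.89159191 -0.92527281  0.35010866 -0.3294432 ]
lift [ 0.2853345   0.31415447  1.8460471  -0.71812373  0.42948746 -0.55308207]
-1.3 [array([-0.14,  0.5 ,  1.88, -1.04,  0.75,  0.38]), array([-0.14,  0.41,  1.83, -0.93,  0.83,  0.22])]
-1.1 [array([-0.19,  0.45,  1.98, -1.2 ,  0.58,  0.34]), array([-0.19,  0.35,  1.94, -1.01,  0.65,  0.11])]
-1 [None, array([-0.22,  0.32,  1.99, -1.04,  0.55,  0.05])]
0.25 [array([-0.84,  0.39,  2.1 ,  1.19,  0.66,  2.64]), array([-0.84,  0.28,  2.05,  1.02,  0.73,  2.87])]
0.4 [array([-0.87,  0.43,  2.03,  1.07,  0.77,  2.61]), array([-0.87,  0.32,  1.99,  0.95,  0.86,  2.79])]
0.6 [array([-0.88,  0.47,  1.93,  0.94,  0.92,  2.56]), array([-0.88,  0.38,  1.89,  0.86,  1.01,  2.7 ])]
17.45 1.0034076024124308 [315.29411349 207.466733  ] [315.07253361 547.41200929]
```

View pics/g.png

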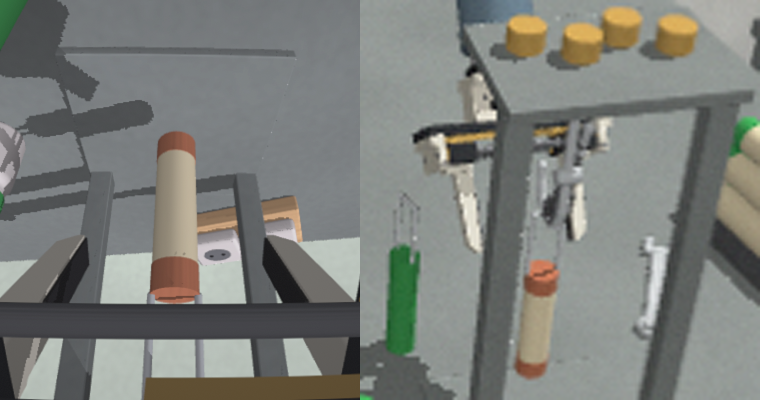

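The picture shows the dark keeper hanging open against the shank (scene half, (550,200)). The tube is centred between the fingers (wrist column 175+140=315, predicted 315). Now grasping, lifting and taking it out.

```bash
python3 - <<'E'
from h import *
q,z=ori(A,40,1); X=np.array([np.cos(A),np.sin(A),0]); C=cmd(G,z)
f=lambda *a:print(*a,np.round(robot.current_contact_force(),1),np.round(robot.current_tcp_pos(),1),round(robot.current_t(),2),round(robot.current_gripper_width(),3))
h=robot.move_linear(C,speed=80,f_stop=6); f('in',h)
if not h:
    robot.move_gripper(0); f('grip',robot.current_finger_force())
    if .25<robot.current_gripper_width()<.45:
        h=robot.move_linear(C+[0,0,48],speed=40,f_stop=12); f('lift',h)
        if not h:
            h=robot.move_linear(C+[0,0,48]-80*X,speed=60,f_stop=8); f('out',h)
            if not h: print(robot.move_linear(C+[0,0,180]-90*X,speed=120,f_stop=12)); f('up')
E
```

```text
in False [ 0.1 -0.7  0.2] [692.8 203.   84.6] 18.73 1.001
grip 29.9747496843338 [ 0.5 -0.  -0.4] [692.7 202.6  84. ] 19.71 0.338
lift False [ 0.3 -0.8 -2.9] [692.5 202.6 131.6] 21.06 0.339
out False [-0.1 -0.4 -2.2] [614.1 215.  132.1] 22.54 0.339
False
up [ 0.4 -0.2 -2. ] [603.3 216.4 262.7] 23.79 0.338
```

Grip width 0.338 (31 mm) and about 2 N of weight, so the tube is held and off the hook. Moving over the socket and measuring tube against socket.

```bash
cat > m.py <<'E'
from h import *
def axis(c,P0,P1,half):
    "fit the tube's mid-line near the projected segment P0-P1; return plane normal and eye"
    hsv=cv2.cvtColor(c['img'],cv2.COLOR_BGR2HSV).astype(int); m=(hsv[...,1]>28)&(hsv[...,0]<35)
    a,b=proj(c,P0),proj(c,P1); n=np.array([-(b-a)[1],(b-a)[0]])/np.linalg.norm(b-a); t=np.arange(-half,half+.1,.25); mid=[];w=[]
    for k in np.linspace(0,1,15):
        p=a+k*(b-a)+t[:,None]*n; v=cv2.remap(m.astype(np.uint8),p[:,0].astype(np.float32)[None],p[:,1].astype(np.float32)[None],1)[0]
        i=np.nonzero(v)[0]; mid.append(t[i].mean() if len(i) else np.nan); w.append(len(i)/4)
    print('w',np.round(w,1),'mid',np.round(mid,1)); g=np.isfinite(mid)&(np.abs(np.array(w)-np.median(w))<2)
    pf=np.polyfit(np.linspace(0,1,15)[g],np.array(mid)[g],1); q0,q1=a+pf[1]*n,b+(pf[0]+pf[1])*n
    d=np.cross(ray(c,*q0)[1],ray(c,*q1)[1]); return d/np.linalg.norm(d),c['eye']
def meet(pls,z):
    M=np.array([p[0] for p in pls]+[[0,0,1]]); return np.linalg.lstsq(M,np.array([p[0]@p[1] for p in pls]+[z]),rcond=None)[0].round(1)
E
python3 - <<'E'
from m import *
import pickle
H=-1.2; q,z=ori(H,40,1)
f=lambda *a:print(*a,np.round(robot.current_contact_force(),1),np.round(robot.current_tcp_pos(),1),round(robot.current_t(),2),round(robot.current_gripper_width(),3))
print(robot.move_linear(cmd(S+[0,0,65+150],z),q,speed=170,f_stop=12)); f('over')
print(robot.move_linear(cmd(S+[0,0,65+45],z),speed=100,f_stop=8)); f('hover'); robot.sleep(.3)
B=S+[0,0,45]; im={n:robot.get_image(n) for n in ('wrist','scene','top')}; pickle.dump((im,B),open('hov.pkl','wb'))
for n in im: print(n,proj(im[n],B).round(),proj(im[n],B+[0,0,130]).round(),proj(im[n],S+[0,0,28]).round())
pw=axis(im['wrist'],B+[0,0,8],B+[0,0,35],60); ps=axis(im['scene'],B+[0,0,85],B+[0,0,125],9)
for zz in (52,117,182): print(zz,meet([pw,ps],zz))
w=im['wrist']['img']; s=im['scene']['img']; u,v=proj(im['scene'],B+[0,0,40]).astype(int)
cv2.imwrite('pics/hov.png',np.hstack([w[0:400,120:520],cv2.resize(s[v-50:v+50,u-50:u+50],(400,400),interpolation=cv2.INTER_CUBIC)]))
E
```

```text
False
over [-0.2  0.1 -1.5] [ 591.6 -210.7  179.3] 26.51 0.336
False
hover [-0.1 -0.4 -1.9] [ 592.1 -211.2   74.8] 27.71 0.333
wrist [315. 160.] [315. 419.] [315. 139.]
scene [265. 274.] [261. 245.] [265. 277.]
top [381. 202.] [385. 197.] [380. 203.]
w [120.2 120.2 115.   88.   87.5  64.5  57.2  57.   56.   56.   56.   56.
  56.   56.   58. ] mid [  0.    0.   -1.4 -16.1 -16.4  -7.5  -1.   -1.1  -0.6  -0.6  -0.6  -0.6
  -0.6  -0.6  -0.6]
w [12.5 14.  13.2 13.2 13.2 13.2 13.5 13.5 13.5 13.8 13.8 14.8 15.  14.5
 14. ] mid [-2.3 -2.1 -2.5 -2.5 -2.5 -2.5 -2.4 -2.4 -2.4 -2.2 -2.2 -1.8 -1.6 -1.7
 -1.8]
52 [ 585.  -192.3   52. ]
117 [ 582.2 -187.8  117. ]
182 [ 579.4 -183.3  182. ]
```

View pics/hov.png

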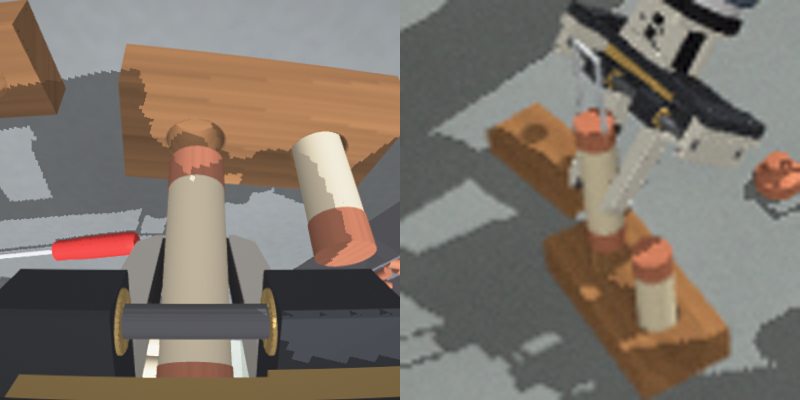

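The hover picture shows the tube held upright over the block: bottom at crop (197,147), socket rim at about (195,135), short tube clear at (335,200). The scene fit was clipped by its window, so I'll redo it from the saved images.

```bash
python3 - <<'E'
from m import *
import pickle
im,B=pickle.load(open('hov.pkl','rb')); hd=np.array([np.cos(-1.2),np.sin(-1.2),0])
pw=axis(im['wrist'],B+[0,0,28],B+[0,0,48],45)
ps=axis(im['scene'],B+[0,0,20],B+[0,0,125],14)
for zz in (52,117,182): print(zz,meet([pw,ps],zz))
c=im['wrist']; print('near bottom edge expected',proj(c,B-16*hd)); hsv=cv2.cvtColor(c['img'],cv2.COLOR_BGR2HSV)
print([(r,tuple(int(x) for x in hsv[r,316])) for r in range(118,182,3)])
print('rim exp',[proj(c,S+[0,0,28]+18*d).round(1) for d in (-hd,hd)],'band edge z=B+20?',proj(c,B-16*hd+[0,0,20]))
E
```

```text
w [56.  56.  56.  56.  57.  58.  58.  58.  58.  58.  58.  58.  58.8 60.
 60. ] mid [-0.6 -0.6 -0.6 -0.6 -1.1 -0.6 -0.6 -0.6 -0.6 -0.6 -0.6 -0.6 -0.2 -0.6
 -0.6]
w [15.  13.  11.8 13.2 15.  16.2 15.5 16.8 18.2 18.8 18.2 18.5 18.8 20.2
 19.2] mid [ 0.4 -1.3 -6.2 -6.8 -6.6 -6.  -5.2 -4.5 -5.  -4.8 -5.  -4.9 -4.8 -3.8
 -4.2]
52 [ 581.9 -183.2   52. ]
117 [ 583.5 -191.6  117. ]
182 [ 585.1 -200.1  182. ]
near bottom edge expected [314.98076544 141.52935239]
[(118, (13, 125, 187)), (121, (13, 125, 186)), (124, (14, 127, 191)), (127, (14, 128, 197)), (130, (13, 126, 194)), (133, (13, 127, 191)), (136, (13, 121, 135)), (139, (14, 122, 132)), (142, (14, 123, 129)), (145, (10, 124, 168)), (148, (8, 126, 214)), (151, (8, 126, 214)), (154, (8, 125, 214)), (157, (8, 126, 214)), (160, (8, 126, 215)), (163, (8, 126, 214)), (166, (8, 127, 215)), (169, (8, 122, 152)), (172, (8, 124, 152)), (175, (18, 50, 185)), (178, (19, 46, 189)), (181, (19, 45, 189))]
rim exp [array([315. , 117.5]), array([315. , 158.6])] band edge z=B+20? [314.96648075 169.77872649]
```

```bash
python3 - <<'E'
from m import *
import pickle
im,B=pickle.load(open('hov.pkl','rb')); s=im['scene']; s0=pickle.load(open('scene.pkl','rb'))
hsv=cv2.cvtColor(s['img'],cv2.COLOR_BGR2HSV).astype(int); 
m=((hsv[...,0]<12)&(hsv[...,1]>90)).astype(np.uint8); n,l,st,ce=cv2.connectedComponentsWithStats(m)
for i in range(1,n):
    if st[i,4]>8 and 245<ce[i][0]<295 and 225<ce[i][1]<300:
        print(st[i],ce[i].round(1)); 
        yy,xx=np.nonzero(l==i); print([(int(r),int(xx[yy==r].min()),int(xx[yy==r].max())) for r in np.unique(yy)])
for k in (0,20,110,130): print(k,proj(s,B+[0,0,k]).round(1))
u,v=proj(s0,S+[0,0,28]); print('socket exp',u,v); g=cv2.cvtColor(s0['img'],cv2.COLOR_BGR2GRAY)[int(v)-6:int(v)+7,int(u)-11:int(u)+12]; print(int(u)-11,int(v)-6); print(g)
# wrist rim
w=im['wrist']; gw=cv2.cvtColor(w['img'],cv2.COLOR_BGR2GRAY); a=np.linspace(0,2*np.pi,721)
rim=np.array([proj(w,S+[18*np.cos(t),18*np.sin(t),28]) for t in a]); print('rim cols exp',rim[:,0].min().round(1),rim[:,0].max().round(1),'rows',rim[:,1].min().round(1),rim[:,1].max().round(1))
for r in range(122,146,4): print(r,gw[r,280:296],gw[r,336:352])
print('col300',gw[108:140,300],'col 315',gw[108:148,315])
E
```

```text
[256 242  11  11  83] [261.  247.5]
[(242, 260, 261), (243, 258, 265), (244, 257, 265), (245, 256, 266), (246, 257, 266), (247, 257, 266), (248, 257, 266), (249, 257, 266), (250, 257, 265), (251, 257, 265), (252, 259, 264)]
[260 272  10   6  38] [264.5 275. ]
[(272, 268, 268), (273, 260, 269), (274, 260, 269), (275, 260, 268), (276, 261, 268), (277, 261, 266)]
[271 274  10  12 100] [275.6 279.5]
[(274, 275, 277), (275, 273, 279), (276, 271, 280), (277, 271, 280), (278, 271, 280), (279, 271, 280), (280, 271, 280), (281, 271, 280), (282, 272, 280), (283, 271, 280), (284, 272, 279), (285, 274, 276)]
0 [264.8 273.8]
20 [264.3 269.5]
110 [262.  249.3]
130 [261.5 244.6]
socket exp 265.2164978337579 277.35508038186106
254 271
[[149 149 139 121 114 113 116 122 122 121 128 129 130 128 129 124 121 118
  125 126 145 156 152]
 [139 131 125 121 120 112 114 119 122 125 128 125 130 127 127 127 123 120
  119 124 127 151 154]
 [132 129 127 125 123 117 116 115 118 121 123 125 124 125 125 127 126 125
  118 123 127 134 149]
 [127 128 128 126 123 119 117 114 114 112 107 108 104 103 119 124 126 121
  124 
[... 1358 characters left out ...]
141 143 139 120 105  94 101 110 114 115 116 120 123] [100  90  87  84  81  78  76  86 110 134 141 141 141 141 142 142]
138 [124 124 125 125 123 112 101  87  94 102 110 114 119 114  89  89] [108 103  97  87  82  76  72  72  90 112 129 139 139 139 139 139]
142 [107 111 124 127 126 121 113  96  95 102 103  86  87  91  92  91] [105 101  96  90  85  79  73  78 101 119 134 137 141 140 141 140]
col300 [138 138 138 139 140 142 144 145 147 147 146 147 144 142 143 149 153 154
 152 146 139 139 139 138 137 125 104  97  96  96  96  97] col 315 [140 139 138 138 139 139 141 143 145 147 146 145 145 146 147 148 150 152
 153 154 154 154 152 150 149 148 135 115 106 106 105 104 103 102 102 101
 101 120 145 155]
```

Scene check: socket seen at (265.2,277.9), expected (265.2,277.4). Tube bottom is at column 264.5, expected 264.6, and its top agrees too. Alignment is within about 1 mm, so I'm lowering with a force stop.

```bash
python3 - <<'E'
from h import *
q,z=ori(-1.2,40,1); hd=np.array([np.cos(-1.2),np.sin(-1.2),0]); C=cmd(S+[0,0,65],z)-0.7*hd
f=lambda *a:print(*a,np.round(robot.current_contact_force(),1),np.round(robot.current_tcp_pos()-C,1),round(robot.current_t(),2),round(robot.current_gripper_width(),3))
robot.move_linear(C+[0,0,40],speed=40,f_stop=4); f('start')
h=robot.move_linear(C+[0,0,-5],speed=20,f_stop=3.0); f(h)
E
```

```text
start [ 0.7 -0.1 -2.2] [-0.4  0.1 39.4] 28.43 0.337
True [0.4 0.9 5.2] [ 0.2 -0.1 -0.1] 30.21 0.334
```

It stopped on the socket floor, within 0.1 mm of the expected depth. Releasing with a part opening to stay clear of the short tube, then backing out along the tool axis and checking.

```bash
python3 - <<'E'
from m import *
import pickle
z=ori(-1.2,40,1)[1]; p=np.array(robot.current_tcp_pos())
f=lambda *a:print(*a,np.round(robot.current_contact_force(),1),np.round(robot.current_tcp_pos(),1),round(robot.current_t(),2),round(robot.current_gripper_width(),3))
robot.move_linear(p+[0,0,.6],speed=10); f('ease')
robot.move_gripper(0.6); f('open')
print(robot.move_linear(p-90*z,speed=70,f_stop=4)); f('back')
robot.move_linear(p-170*z+[0,0,40],speed=150,f_stop=6); robot.sleep(.5); f('away')
s=robot.get_image('scene'); t=robot.get_image('top'); pickle.dump((s,t),open('end.pkl','wb'))
s0=pickle.load(open('scene.pkl','rb'))
hsv=cv2.cvtColor(s['img'],cv2.COLOR_BGR2HSV).astype(int); m=((hsv[...,0]<12)&(hsv[...,1]>90)).astype(np.uint8); n,l,st,ce=cv2.connectedComponentsWithStats(m)
for i in range(1,n):
    if st[i,4]>8 and 245<ce[i][0]<330 and 225<ce[i][1]<300: print(st[i],ce[i].round(1))
print('top exp',proj(s,S+[0,0,130]).round(1),proj(s,S+[0,0,119]).round(1))
for n2,lo,hi in [('green',(45,120,60),(75,255,255)),('red',(0,200,120),(3,255,255))]:
    r=[]
    for im in (s0,s):
        k=cv2.inRange(cv2.cvtColor(im['img'],cv2.COLOR_BGR2HSV),lo,hi)[190:310,150:380]; a=cv2.connectedComponentsWithStats(k); r.append([(int(a[2][i,4]),*a[3][i].round(1)) for i in range(1,a[0]) if a[2][i,4]>40])
    print(n2,r)
E
```

```text
ease [-0.5 -0.2 -2.6] [ 590.9 -210.5   28.9] 30.61 0.337
open [ 0.  -0.5  0.6] [ 591.5 -210.7   29.6] 31.23 0.599
False
back [0.3 0.4 0.2] [ 570.3 -156.9   97.5] 32.66 0.601
away [-0.8  0.   0.4] [ 551.8 -108.9  199. ] 34.07 0.599
[258 252  10  12  85] [262.2 258. ]
[302 253  12  12 110] [307.2 258.8]
[271 274  10  12 103] [275.5 279.4]
top exp [262.7 255.1] [263.  257.6]
green [[(236, np.float64(192.0), np.float64(50.1)), (185, np.float64(178.2), np.float64(85.2))], [(236, np.float64(192.0), np.float64(50.1)), (188, np.float64(178.3), np.float64(85.1))]]
red [[(105, np.float64(48.4), np.float64(101.6))], [(69, np.float64(45.9), np.float64(99.8))]]
```

```bash
python3 -c "
from h import *
print(robot.hand_in(),robot.current_t())"
```

```text
the job is handed in; nothing more can be done
the job is handed in; nothing more can be done
```

The keeper is clicked open and the fuse tube stands upright, eye up, on the floor of the larger block's empty socket, released. The job went in at about 34 s; end cap, jar, green tube and short tube show no movement, and the screwdriver and wrench were not confirmed.

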